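Find the mould that has not closed with a feeler gauge

TASK

One of the three strapped plaster moulds leaning in the wooden cradle has not closed at its seam. Take the orange-handled feeler gauge out of its wooden block and, keeping hold of it, try its blade in the slots at the moulds' upper ends until you find the seam it slides all the way into; in the other two it jams part-way. Let go of the gauge with its blade fully home in that open seam, as a marker, and leave the cups, the flask, the jar and the spatula where they are.

Things in the scene. Friction and masses are not known exactly. Their poses are not given: they have to be found in the camera images.
- gauge: loose feeler gauge, about 60 g: steel blade 30 mm wide (x), 3 mm thick (y), 60 mm long, its last 6 mm only 24 mm wide; above it an orange handle 24 (x) by 14 mm (y), from 60 to 120 mm above the tip. Origin at the centre of the blade's tip, z from tip to handle. It starts upright in the block's slot, tip down on the slot's floor, z up
- block: fixed wooden block 80 (x) by 70 (y) by 50 mm high, origin at the centre of its underside, z up. A central slot 33 (x) by 5 mm (y), floor 6 mm above the table, holds the gauge's blade, so its handle stands from 66 to 126 mm above the table
- cradle: fixed wooden cradle, base 190 (x) by 330 (y) by 12 mm, origin at the centre of its underside; its board slopes down from -x to +x (away from the robot) and carries three moulds side by side, 100 mm apart along y. Its highest point, moulds included, is 158 mm above the table
- mould_1: fixed white plaster mould with blue bands, at the cradle's +y side, two strapped halves, 60 (x) by 64 (y) by 110 mm long. Origin: centre of the seam's mouth in the upper end face (flush with it); z points out of the mouth along the mould, leaning 35 degrees from vertical towards the cradle's -x; y across the seam, x along its width
- mould_2: the middle mould, same build and frame as mould_1. The mouth of each mould is a grey funnel 14 mm (y) by 44 mm (x) that narrows over 8 mm to a slot 5 mm (y) by 36 mm (x), closed all round
- mould_3: the mould at the cradle's -y side, same build and frame as mould_1. In the open seam the blade goes in 48 mm below the origin, where its tip stands on the bottom; in the two closed ones it stops hard at 18 mm. Which mould is open differs each time and cannot be seen from outside
- cup_1: loose blue plastic cup, 72 mm across, 85 mm high, origin at the centre of its underside; leave alone
- cup_2: loose blue plastic cup like cup_1; leave alone
- cup_3: loose blue plastic cup like cup_1; leave alone
- flask: loose green flask, 66 mm across, 190 mm high, origin at the centre of its underside; leave alone
- jar: loose amber jar with white lid, 72 mm across, 100 mm high, origin at the centre of its underside; leave alone
- spatula: loose spatula lying on the table along its x, handle to -x, origin at the centre of its underside; leave alone
There are look-alikes about, which are no part of the job. There is more than one size of the gauge; the one meant has the size given above.

How it is judged:
By the outcome, as a careful person would: the job done as asked, in the order asked, and still so for the second after the job is handed in, with the robot touching nothing.
It also fails if it takes over 61 s, if anything falls off the work surface, if the arm or the gripper's body presses on something with over 40 N, if the wrist force passes 120 N, or if a joint passes its speed limit or range.

ROBOT

A 6-joint arm with a two-finger parallel gripper is mounted at the origin on the work surface. World frame = base frame: x ahead of the robot, y to its left, z up, the work surface at z = 0. Lengths are in m, angles in rad, forces in N, time in s.
With the tool pointing down it reaches from about 0.35 to 0.975 m from the base axis. Payload 4.9 kg.
Tool frame: the origin (TCP) lies at the centre of the arm's flange, where the gripper is bolted on; the fingertips stand 173 mm ahead of it and the grasp point (between the pads) lies 155 mm ahead of it (ctrl.finger_overhang is the distance from the TCP to the fingertips, in m); z points along the fingers, y is the direction in which the jaws open and shut (so a half turn about z gives the same grasp; the last joint's range is limited). The gripper opens to 85 mm and grips with 20 to 120 N. Pads are 22 mm wide; open, the fingers measure 114 mm over their backs; the gripper's body (76 mm by 85 mm) begins 54 mm behind the grasp point. The pads swing forward as they close: fully open they stand 13 mm farther back than shut.
Start: joints at [-1.291, 0.053, 1.613, -0, 1.476, -0.119], TCP at [0.243, -0.576, 0.405] pointing down, gripper open.
Joint ranges: [-3.01, 3.01], [-1.01, 2.22], [0.06, 2.58], [-1.02, 4.17], [0.09, 2.62], [-3.14, 3.14]. Speed limits (rad/s): [2.57, 2.57, 3.14, 3.14, 3.14, 3.14].

INTERFACE

Orientations are given as a rotation vector (axis times angle).
In Python, from station import ctrl, eyes, spotter gives the robot as it stands.
- The arm moves only by the shell command python3 -m crank 'ROWS' [FORCE]. ROWS is JSON, a list of rows, each a list of 7 numbers: the turn, a rotation vector about the tool's x, y, z in rad, then the shift along the tool's x, y, z in mm, then the closure, from -1 (fully open) to 1 (shut). A call has 1 to 8 rows; each row shifts and turns the pose as measured when the row begins, along the tool's axes as they then stand; what a row does not reach is not made up. A row lasts 1/12 s, in which the tool goes at most 41.7 mm and 7.16 degrees, less where a joint would pass 70% of its speed; a pose out of reach is approached as far as the arm can. A call is refused whole if a number of a shift passes 41.7 or a number of a turn 0.125, either way. A call with a gripper value outside its range is refused whole. The fingers move at their own pace and stop on an object; FORCE is the grip in N (left out, the last holds). Time passes only in rows, so rows that do not move let the fingers close. It gives the time, the measured TCP pose, the force and the opening at its end, in the units of the state.
- ctrl.get_obs(): the state, without advancing time (a new reading comes with each control period).
- eyes.get_image(name): name is "scene" or "top" or "wrist"; returns a dict with "image" (420x560x3 uint8, red, green, blue), "vertical_fov" (degrees; the focal length in pixels is half the picture's height over the tangent of half this angle, whatever the lens; pixels are square), "cx", "cy" (the principal point, pixels), "dist" ([k1, k2, p1, p2, k3] as OpenCV has them; the pictures are not rectified), "rvec" (rotation vector, rad) and "tvec" (3), from world to camera coordinates, as OpenCV has them; the wrist camera has in their place "mount" (4x4, takes a point from camera to tool coordinates, whose origin is the TCP and whose axes are the flange's). Camera axes: x right, y down, z forward; pixel columns grow to the right and rows downward; lengths in m; the calibration is good to about 2 mm. A picture is of the moment at which its call begins: read the wrist's pose just before it. There is no depth.
- ctrl.finish_job(): hands the job in, once; it reports no verdict.
Trained networks look in a picture, given as the dict that the camera call returned (one of the last four; its "shot" number tells which), for a name from the list of things; names that differ only in an ending like _2 or _b are one class to them, and where a whole thing is asked for, a point or a joint stands for the part that bears it (a point fixed in the world has none). Each returns a list of dicts, best first, with "confidence" (0 to 1); they miss things now and then, are a little off and sometimes report something else, mostly with a low value. They report only what shows in the picture. A call takes as long as a camera call. They do not tell look-alikes from the thing itself.
- spotter.look_for(query, picture): "centre" ([x, y, z] in m, in world coordinates, good to about 4 mm: the middle of the surface that is visible of it).
- spotter.outline_of(query, picture): "region" (420x560 bool, what is visible of it).
- spotter.mark_of(query, picture): "centre" ([x, y, z] in m, in world coordinates, good to about 4 mm: a listed point, or the origin of a listed thing).
The state is a dict: "t": time; "q": joint angles; "dq": joint speeds; "effort": joint torques, N m; "tool_pos": TCP position; "tool_rot": TCP orientation; "contact_force": force on the tool from outside, world axes, zero at the start; "wrist_torque": the same for the moment, N m; "opening": finger opening in m.
Only numpy, scipy, OpenCV 4.12 (cv2) and the standard library are available. Lean on these libraries where they do the work, as an engineer would, in place of code of your own. Each camera call takes 0.05 s, during which the arm holds its last target.

## Working session

There is one attempt and no reset: what is moved stays moved. The work goes in short steps, Python scripts to look and compute and a shell command to move; the robot and the scene stay as the last step left them, time stands still between calls to the robot, and variables do not carry over. Pictures are saved under pics/ and viewed, and the job is handed in when it is done.

```bash
ls; mkdir -p pics; python3 - <<'E'
from station import ctrl, eyes, spotter
import cv2
print(ctrl.get_obs())
for n in ["scene","top","wrist"]:
    p=eyes.get_image(n); cv2.imwrite(f"pics/a_{n}.png",p["image"][:,:,::-1])
    print(n,{k:v for k,v in p.items() if k!="image"})
    if n!="wrist":
        for q in ["gauge","block","mould_1","cradle","cup_1","flask","jar","spatula"]:
            for f in ("look_for","mark_of"):
                try: print(q,f,[(d["centre"].round(3).tolist() if hasattr(d["centre"],"round") else [round(c,3) for c in d["centre"]],round(d["confidence"],2)) for d in getattr(spotter,f)(q,p)])
                except Exception as e: print(q,f,e)
E
```

```text
pics
{'t': 0.0, 'q': array([-1.29098991e+00,  5.33511303e-02,  1.61428621e+00,  1.69112127e-05,
        1.47600737e+00, -1.19018985e-01]), 'dq': array([ 0.00038442,  0.00209206,  0.00047286,  0.00172753, -0.00036683,
        0.00039139]), 'effort': array([ 3.26928875e-04, -3.93688273e+01, -3.70173562e+01,  1.18792195e-05,
        7.08751773e-03,  1.35778237e-05]), 'tool_pos': array([ 0.24262664, -0.57569277,  0.40347086]), 'tool_rot': array([-3.07733026e+00, -6.21921784e-01,  2.32351259e-04]), 'contact_force': array([-0.07048379,  0.09153973, -0.1113905 ]), 'wrist_torque': array([ 0.031263  ,  0.02887778, -0.01508872]), 'opening': 0.08556426465906598}
scene {'vertical_fov': 45.94191281643433, 'cx': 280.6779213112037, 'cy': 218.35064185924105, 'dist': array([-0.16855398,  0.        ,  0.        ,  0.        ,  0.        ]), 'rvec': array([ 1.57255551,  2.23383067, -0.6452743 ]), 'tvec': array([ 0.16624797, -0.38374187,  1.6505104 ]), 'shot': 1}
gauge look_for [([0.475, -0.425, 0.091], 0.74), ([0.486, -0.325, 0.098], 0.52)]
gauge mark_of [([0.471, -0.429, -0.001], 0.93), ([0.486, -0.32
[... 2182 characters left out ...]
0.71)]
spatula look_for [([0.593, 0.371, 0.004], 0.6)]
spatula mark_of [([0.61, 0.464, 0.001], 0.74), ([0.387, 0.473, 0.001], 0.36), ([0.488, -0.335, 0.007], 0.2)]
wrist {'vertical_fov': 65.15551254881873, 'cx': 280.2411410648773, 'cy': 206.01275213415212, 'dist': array([-0.05843453,  0.        ,  0.        ,  0.        ,  0.        ]), 'mount': array([[ 1.02548193e-03, -9.59963696e-01, -2.80122562e-01,
         7.27419901e-02],
       [ 9.99999259e-01,  1.16837127e-03, -3.43109936e-04,
         2.80737328e-05],
       [ 6.56660235e-04, -2.80122003e-01,  9.59964183e-01,
         3.14837430e-02],
       [ 0.00000000e+00,  0.00000000e+00,  0.00000000e+00,
         1.00000000e+00]]), 'shot': 3}
```

View pics/a_scene.png

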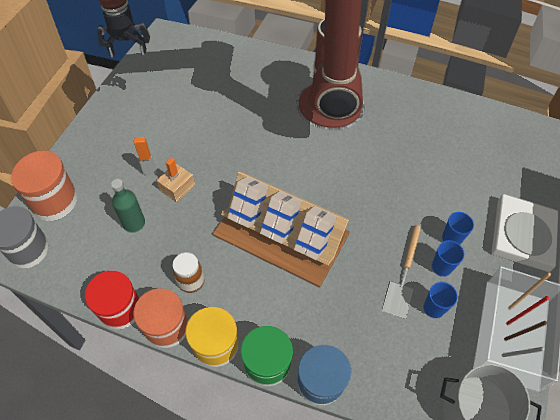

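View pics/a_top.png

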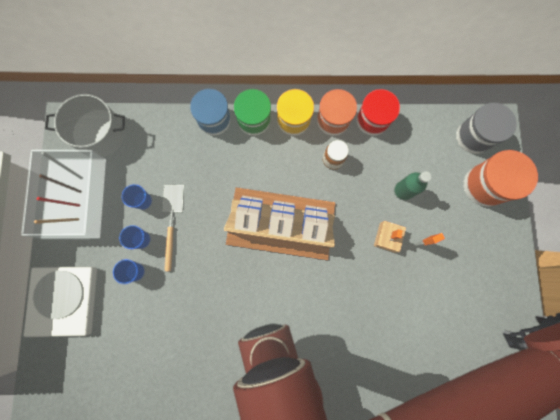

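View pics/a_wrist.png

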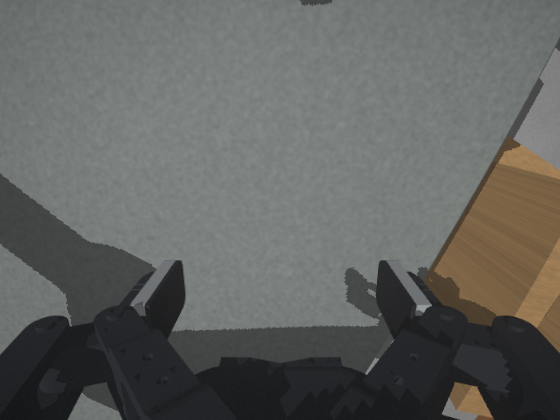

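The gauge is in the block near (0.487, -0.33). The free-standing one at (0.47, -0.43) is a look-alike. I'll hover over the block and measure it with the wrist camera.

```bash
cat > h.py <<'E'
import numpy as np, cv2
from scipy.spatial.transform import Rotation as Ro
from station import ctrl, eyes, spotter
def pose():
    o=ctrl.get_obs(); return np.array(o["tool_pos"]),Ro.from_rotvec(o["tool_rot"]),o
def cam(p,pos=None,R=None):
    f=p["image"].shape[0]/2/np.tan(np.radians(p["vertical_fov"])/2)
    K=np.array([[f,0,p["cx"]],[0,f,p["cy"]],[0,0,1.]])
    if "mount" in p:
        T=np.eye(4);T[:3,:3]=R.as_matrix();T[:3,3]=pos
        C=T@p["mount"]
    else:
        M=np.eye(4);M[:3,:3]=cv2.Rodrigues(p["rvec"])[0];M[:3,3]=p["tvec"];C=np.linalg.inv(M)
    return K,p["dist"],C
def proj(pts,c):
    K,d,C=c;M=np.linalg.inv(C)
    return cv2.projectPoints(np.array(pts,float).reshape(-1,3),cv2.Rodrigues(M[:3,:3])[0],M[:3,3],K,d)[0].reshape(-1,2)
def ray_z(uv,z,c):
    K,d,C=c
    n=cv2.undistortPoints(np.array(uv,float).reshape(-1,1,2),K,d).reshape(-1,2)
    o=[]
    for a in n:
        v=C[:3,:3]@[a[0],a[1],1];o.append(C[:3,3]+v*(z-C[2,3])/v[2])
    return np.array(o)
def shot(name,fn):
    pos,R,_=pose();p=eyes.get_image(name);cv2.imwrite("pics/"+fn+".png",p["image"][:,:,::-1]);return p,cam(p,pos,R)
def plan(tp,tR,n):
    pos,R,_=pose();d=tp-pos;rv=(R.inv()*tR).as_rotvec()
    print("from",pos.round(4),"total deg",np.degrees(np.linalg.norm(rv)).round(1),"mm",(np.linalg.norm(d)*1000).round(0))
    print("turn/row",(rv/n).round(4))
    for i in range(n):
        Ri=R*Ro.from_rotvec(rv*i/n); print((Ri.inv().apply(d/n)*1000).round(1).tolist())
E
python3 -m crank '[[0,0,0,40,-16.6,0,-1],[0,0,0,40,-16.6,0,-1],[0,0,0,40,-16.6,0,-1],[0,0,0,40,-16.6,0,-1],[0,0,0,40,-16.6,0,-1],[0,0,0,40,-16.6,0,-1],[0,0,0,40,-16.6,0,-1],[0,0,0,10,-5,0,-1]]'
python3 - <<'E'
from h import *
p,c=shot("wrist","w1")
for q in ["gauge","block"]:
  print(q,[(np.round(d["centre"],3),round(d["confidence"],2)) for f in (spotter.look_for,spotter.mark_of) for d in f(q,p)])
E
```

```text
t: 2.42
tool_pos: [0.458, -0.3575, 0.4046]
tool_rot: [3.08, 0.604, 0.001]
contact_force: [0.2, 0.1, 0.1]
opening: 0.0855
gauge [(array([ 0.492, -0.329,  0.129]), 0.97), (array([ 0.47 , -0.427, -0.002]), 0.71), (array([ 0.491, -0.327,  0.008]), 0.57)]
block [(array([ 0.623, -0.386,  0.105]), 0.7), (array([ 0.494, -0.326,  0.049]), 0.58), (array([ 0.487, -0.33 , -0.002]), 0.71)]
```

View pics/w1.png

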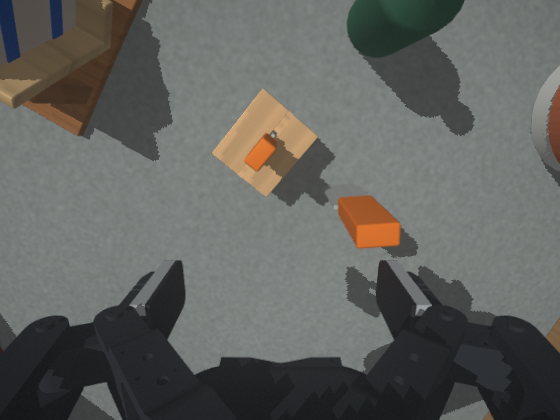

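The block's top corners are near (263,89), (317,136), (267,196) and (212,153). The orange handle top is inside it, around (262,150). The other gauge is clearly larger.

```bash
python3 - <<'E'
from h import *
im=cv2.imread("pics/w1.png")[70:270,190:430];cv2.imwrite("pics/w1z.png",cv2.resize(im,None,fx=3,fy=3,interpolation=cv2.INTER_CUBIC))
pos,R,_=pose();p=eyes.get_image("wrist");c=cam(p,pos,R)
B=ray_z([(263,89),(317,136),(267,196),(212,153)],.05,c);print(B.round(4),B.mean(0))
for i in range(4):
  e=B[(i+1)%4]-B[i];print(np.linalg.norm(e),np.degrees(np.arctan2(e[1],e[0])))
E
```

```text
[[ 0.534  -0.3138  0.05  ]
 [ 0.5131 -0.3778  0.05  ]
 [ 0.4392 -0.3548  0.05  ]
 [ 0.4597 -0.2889  0.05  ]] [ 0.48652859 -0.33381917  0.05      ]
0.06738249063198042 -108.02879243253572
0.07739914834650398 162.69594811013727
0.06903470578067511 72.73462469197898
0.07831559865212222 -18.51683710895709
```

View pics/w1z.png

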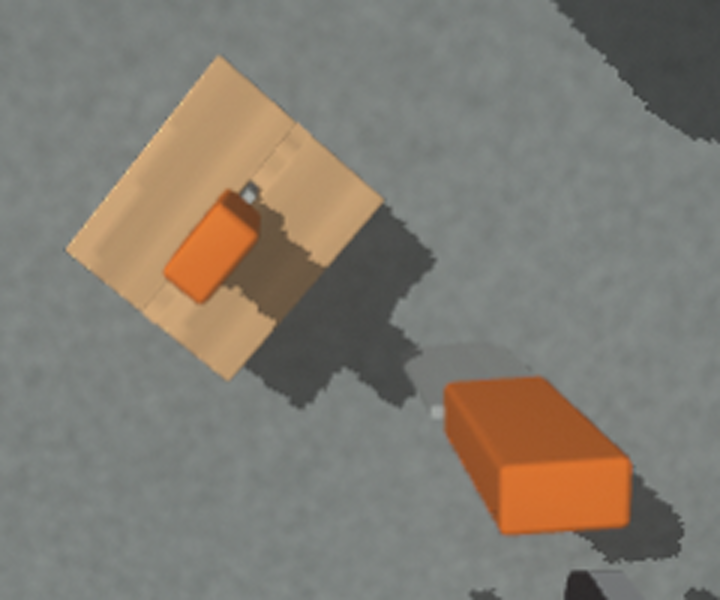

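```bash
python3 - <<'E'
from h import *
pos,R,_=pose();p=eyes.get_image("wrist");c=cam(p,pos,R)
uv=[(190+x/3,70+y/3) for x,y in [(221,203),(257,236),(203,303),(164,270)]]
B=ray_z(uv,.126,c);print(B.round(4),B.mean(0))
for i in range(4):
  e=B[(i+1)%4]-B[i];print(np.linalg.norm(e),np.degrees(np.arctan2(e[1],e[0])))
for n in ("scene","top"):
  p=eyes.get_image(n);c=cam(p)
  im=p["image"][:,:,::-1].copy()
  g=np.array([.488,-.332]);a=np.radians(-17.5);X=np.array([np.cos(a),np.sin(a)]);Y=np.array([-X[1],X[0]])
  for z,w,d in((.05,40,35),(.126,12,7)):
    q=proj([[*(g+sx*w*1e-3*X+sy*d*1e-3*Y),z] for sx,sy in((1,1),(1,-1),(-1,-1),(-1,1))],c)
    ctr=q.mean(0)
    im2=im
    if z==.05: x0,y0=(ctr-50).astype(int); im=cv2.resize(im[y0:y0+100,x0:x0+100],None,fx=5,fy=5,interpolation=cv2.INTER_CUBIC)
    cv2.polylines(im,[((q-[x0,y0]+.5)*5).astype(int)],True,(255,0,255) if z==.05 else (0,255,0),1)
  cv2.imwrite(f"pics/o_{n}.png",im)
a=cv2.imread("pics/o_scene.png");b=cv2.imread("pics/o_top.png");cv2.imwrite("pics/o.png",cv2.resize(np.hstack([a,b]),(800,400)))
# plan
a=np.radians(-17.5);x=np.array([np.cos(a),np.sin(a),0]);b=np.radians(-15)
z=np.sin(b)*x+np.array([0,0,-np.cos(b)]);y=np.cross([0,0,-1],x);X=np.cross(y,z)
tR=Ro.from_matrix(np.c_[X,y,z]);tp=np.array([.488,-.332,.098])+z*(-.155)+np.array([0,0,.08])
print(tp,tR.as_rotvec());plan(tp,tR,8)
E
```

```text
[[ 0.4992 -0.3319  0.126 ]
 [ 0.495  -0.3431  0.126 ]
 [ 0.4742 -0.3367  0.126 ]
 [ 0.4784 -0.3246  0.126 ]] [ 0.48668017 -0.33406014  0.126     ]
0.011994249082141629 -110.59275008489402
0.021735283858433933 162.7244815444574
0.012783139640123104 70.83609479755997
0.02202269439152418 -19.362636509605924
[ 0.52626022 -0.3440634   0.3277185 ] [-3.04014792  0.46792352  0.40024307]
from [ 0.4544 -0.3621  0.4044] total deg 42.0 mm 107.0
turn/row [ 0.0117 -0.0313  0.0852]
[9.2, 1.2, 9.6]
[9.6, 0.5, 9.3]
[9.9, -0.2, 9.0]
[10.1, -0.9, 8.7]
[10.2, -1.7, 8.4]
[10.3, -2.5, 8.1]
[10.3, -3.3, 7.8]
[10.2, -4.1, 7.5]
```

View pics/o.png

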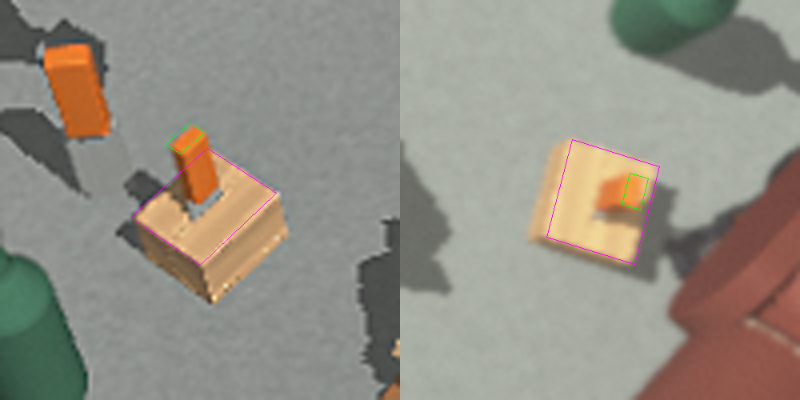

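Both overlays agree with the images to about 2 mm, with yaw near -17.5°. Next I move above the handle, leaning 15° and half-closed.

```bash
python3 -m crank '[[0.0117,-0.0313,0.0852,9.2,1.2,9.6,0],[0.0117,-0.0313,0.0852,9.6,0.5,9.3,0],[0.0117,-0.0313,0.0852,9.9,-0.2,9,0],[0.0117,-0.0313,0.0852,10.1,-0.9,8.7,0],[0.0117,-0.0313,0.0852,10.2,-1.7,8.4,0],[0.0117,-0.0313,0.0852,10.3,-2.5,8.1,0],[0.0117,-0.0313,0.0852,10.3,-3.3,7.8,0],[0.0117,-0.0313,0.0852,10.2,-4.1,7.5,0]]' 30
python3 -m crank '[[0,0,0,0,0,0,0],[0,0,0,0,0,0,0]]'
cat >> h.py <<'E'
def toolR(yaw,lean):
    a=np.radians(yaw);b=np.radians(lean);x=np.array([np.cos(a),np.sin(a),0])
    z=np.sin(b)*x+np.array([0,0,-np.cos(b)]);y=np.cross([0,0,-1.],x)
    return Ro.from_matrix(np.c_[np.cross(y,z),y,z])
E
python3 - <<'E'
from h import *
p,c=shot("wrist","w2")
tR=toolR(-17.5,-15);tp=np.array([.487,-.3335,.098])+tR.apply([0,0,-.155])+[0,0,.08]
plan(tp,tR,1)
im=p["image"][:,:,::-1].copy()
a=np.radians(-17.5);X=np.array([np.cos(a),np.sin(a)]);Y=np.array([-X[1],X[0]])
for z,w,d in((.05,40,35),(.126,12,7)):
    q=proj([[*(np.array([.487,-.3335])+sx*w*1e-3*X+sy*d*1e-3*Y),z] for sx,sy in((1,1),(1,-1),(-1,-1),(-1,1))],c)
    cv2.polylines(im,[q.astype(int)],True,(255,0,255),1)
cv2.imwrite("pics/w2o.png",im)
E
```

```text
t: 3.53
tool_pos: [0.5235, -0.3532, 0.3286]
tool_rot: [-3.031, 0.542, 0.407]
contact_force: [0.5, 0.3, 0.1]
opening: 0.0426
t: 3.7
tool_pos: [0.5234, -0.3542, 0.3254]
tool_rot: [-3.027, 0.542, 0.413]
contact_force: [0.1, -0.8, -0.4]
opening: 0.0423
from [ 0.5232 -0.3541  0.3253] total deg 2.8 mm 9.0
turn/row [-0.0044  0.0081 -0.0484]
[-1.6, -8.7, -2.2]
```

View pics/w2o.png

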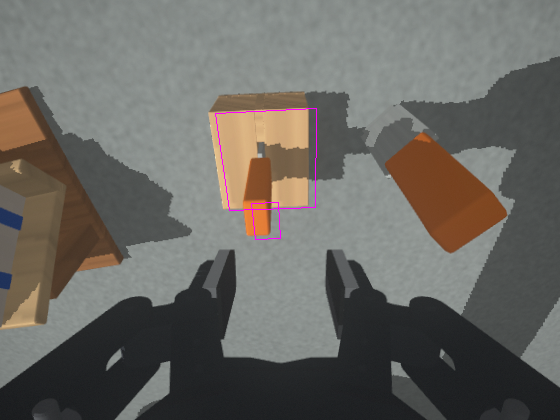

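The overlay sits about 9 px too far right. My w1 pixels were paired with a later, settled pose. I'll re-measure from this picture: block top corners (211,112), (306,107), (309,206), (223,210).

```bash
python3 - <<'E'
from h import *
im=cv2.imread("pics/w2.png")[80:260,190:340];cv2.imwrite("pics/w2z.png",cv2.resize(im,None,fx=4,fy=4,interpolation=cv2.INTER_CUBIC)[:600+120])
pos,R,_=pose();p=eyes.get_image("wrist");c=cam(p,pos,R);print(pos)
B=ray_z([(211,112),(306,107),(309,206),(223,210)],.05,c);print(B.round(4),B.mean(0))
for i in range(4):
  e=B[(i+1)%4]-B[i];print(np.linalg.norm(e),np.degrees(np.arctan2(e[1],e[0])))
im=p["image"][:,:,::-1].copy()
a=np.radians(-17);X=np.array([np.cos(a),np.sin(a)]);Y=np.array([-X[1],X[0]])
for z,w,d in((.05,40,35),(.126,12,7)):
    q=proj([[*(np.array([.4895,-.329])+sx*w*1e-3*X+sy*d*1e-3*Y),z] for sx,sy in((1,1),(1,-1),(-1,-1),(-1,1))],c)
    cv2.polylines(im,[q.round().astype(int)],True,(255,0,255),1)
cv2.imwrite("pics/w2o2.png",cv2.resize(im[80:260,190:340],None,fx=3,fy=3,interpolation=cv2.INTER_CUBIC))
E
```

```text
[ 0.5231654  -0.3540784   0.32527386]
[[ 0.5376 -0.3098  0.05  ]
 [ 0.518  -0.3723  0.05  ]
 [ 0.4412 -0.3501  0.05  ]
 [ 0.462  -0.2832  0.05  ]] [ 0.4897032  -0.32886123  0.05      ]
0.06550621677896964 -107.41299618999486
0.07998421458786258 163.85426155950486
0.07000110039076239 72.68678610139185
0.08013293557972957 -19.362376439909635
```

View pics/w2o2.png

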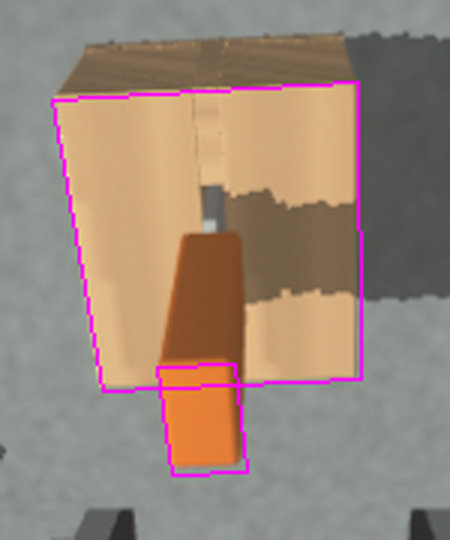

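Fit is now good: block centre (0.4895, -0.329), yaw about -17.3°. I'll align at this height.

```bash
python3 - <<'E'
from h import *
tR=toolR(-17.3,-15);tp=np.array([.4895,-.3287,.098])+tR.apply([0,0,-.155])+[0,0,.075]
plan(tp,tR,2)
E
```

```text
from [ 0.5231 -0.354   0.3258] total deg 3.0 mm 15.0
turn/row [-0.0025  0.0037 -0.026 ]
[0.3, -7.1, 1.5]
[0.5, -7.1, 1.5]
```

```bash
python3 -m crank '[[-0.0025,0.0037,-0.026,0.3,-7.1,1.5,0],[-0.0025,0.0037,-0.026,0.5,-7.1,1.5,0],[0,0,0,0,0,0,0],[0,0,0,0,0,0,0]]'
python3 - <<'E'
from h import *
tR=toolR(-17.3,-15);tp=np.array([.4895,-.3287,.098])+tR.apply([0,0,-.155])
print(tp);plan(tp,tR,4)
E
```

```text
t: 4.13
tool_pos: [0.527, -0.3403, 0.3255]
tool_rot: [-3.046, 0.453, 0.392]
contact_force: [0.9, -0.2, 0.3]
opening: 0.0424
[ 0.52780209 -0.34062977  0.2477185 ]
from [ 0.527  -0.3403  0.3255] total deg 0.5 mm 78.0
turn/row [ 0.0005 -0.0015  0.0016]
[5.1, 0.0, 18.7]
[5.2, 0.0, 18.7]
[5.2, 0.0, 18.7]
[5.2, 0.0, 18.7]
```

```bash
python3 -m crank '[[0.0005,-0.0015,0.0016,5.1,0,18.7,0],[0.0005,-0.0015,0.0016,5.2,0,18.7,0],[0.0005,-0.0015,0.0016,5.2,0,18.7,0],[0.0005,-0.0015,0.0016,5.2,0,18.7,0],[0,0,0,0,0,0,0],[0,0,0,0,0,0,0]]'
python3 - <<'E'
from h import *
p,c=shot("wrist","w3")
tR=toolR(-17.3,-15);tp=np.array([.4895,-.3287,.098])+tR.apply([0,0,-.155])
plan(tp,tR,1)
E
```

```text
t: 4.63
tool_pos: [0.5291, -0.3406, 0.2511]
tool_rot: [-3.049, 0.46, 0.388]
contact_force: [1.3, 0.3, 0.6]
opening: 0.0427
from [ 0.5289 -0.3405  0.2509] total deg 0.6 mm 3.0
turn/row [ 0.0042 -0.0088  0.0021]
[-0.2, 0.5, 3.3]
```

View pics/w3.png

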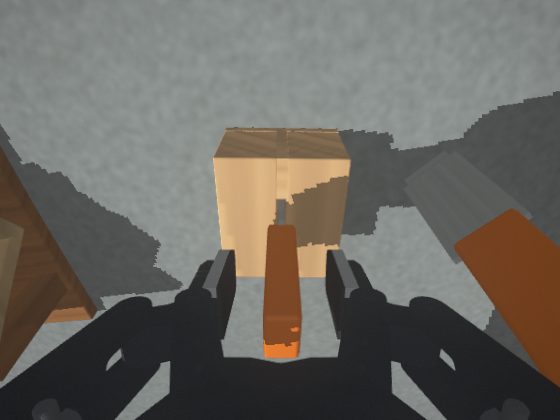

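The handle is centred between the pads (282 against 281 px) and square with the jaws. Closing.

```bash
python3 -m crank '[[0.004,-0.009,0.002,-0.2,0.5,3.3,0.3],[0,0,0,0,0,0,0.6],[0,0,0,0,0,0,1],[0,0,0,0,0,0,1],[0,0,0,0,0,0,1],[0,0,0,0,0,0,1]]' 60
python3 - <<'E'
from h import *
p,c=shot("wrist","w4")
pos,R,o=pose();print(pos,o["opening"],o["contact_force"],o["wrist_torque"]);print(R.apply([0,0,.155])+pos)
plan(pos+[0,0,.09],R,4)
E
```

```text
t: 5.18
tool_pos: [0.5289, -0.3417, 0.2534]
tool_rot: [-3.046, 0.464, 0.391]
contact_force: [-0.3, -0.4, -1.3]
opening: 0.0133
[ 0.52895765 -0.34170393  0.2534285 ] 0.013233593961851604 [-0.02858279 -0.29833667 -0.85862435] [-0.02512163 -0.17649655 -0.03503587]
[ 0.49152287 -0.33051658  0.10343356]
from [ 0.529  -0.3417  0.2534] total deg 0.0 mm 90.0
turn/row [0. 0. 0.]
[-5.7, 0.1, -21.8]
[-5.7, 0.1, -21.8]
[-5.7, 0.1, -21.8]
[-5.7, 0.1, -21.8]
```

View pics/w4.png

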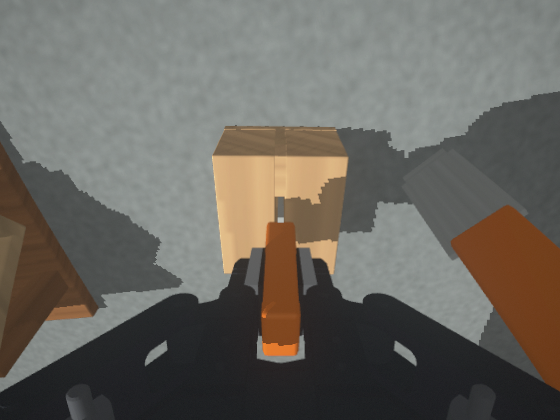

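Gripped (13 mm opening). I'll record the tip in the tool frame, then lift out.

```bash
python3 - <<'E'
from h import *
pos,R,o=pose();tip=R.inv().apply(np.array([.4895,-.329,.006])-pos);gz=R.inv().apply([0,0,1])
print(tip,gz,np.degrees(np.arctan2(gz[0],-gz[2])))
tip[1]=0
gz[1]=0;gz/=np.linalg.norm(gz)
np.savez("grasp.npz",tip=tip,gz=gz)
E
python3 -m crank '[[0,0,0,-2.8,0.1,-10.9,1],[0,0,0,-5.7,0.1,-21.8,1],[0,0,0,-5.7,0.1,-21.8,1],[0,0,0,-5.7,0.1,-21.8,1],[0,0,0,-5.7,0.1,-21.8,1],[0,0,0,-5.7,0.1,-21.8,1],[0,0,0,0,0,0,1]]'
python3 - <<'E'
from h import *
p,c=shot("wrist","w5");s,cs=shot("scene","s5")
g=np.load("grasp.npz");pos,R,o=pose();tw=pos+R.apply(g["tip"]);print(pos,o["opening"],tw)
im=p["image"][:,:,::-1].copy();q=proj([tw,tw+R.apply(g["gz"])*.12],c)
print("wrist",q, "scene",proj([tw,tw+R.apply(g["gz"])*.12],cs))
for m in ["mould_1","gauge"]:
  print(m,[(np.round(d["centre"],4),round(d["confidence"],2)) for d in spotter.mark_of(m,p)],[(np.round(d["centre"],4),round(d["confidence"],2)) for d in spotter.mark_of(m,s)])
E
```

```text
[ 0.0222525  -0.00113291  0.24988538] [-0.25205198  0.00293351 -0.96770925] -14.599035498885502
t: 5.82
tool_pos: [0.5283, -0.3414, 0.3849]
tool_rot: [-3.045, 0.463, 0.394]
contact_force: [0.3, -0.2, 0.4]
opening: 0.0135
[ 0.52771971 -0.34090988  0.37984423] 0.013322226165678705 [ 0.48635792 -0.32780719  0.13275033]
wrist [[280.3524978  186.28502444]
 [280.91771089 328.44273708]] scene [[170.11206739 158.47489454]
 [161.91742994 128.75201267]]
mould_1 [] [(array([0.5047, 0.0203, 0.1431]), 0.75), (array([0.5235, 0.1187, 0.1401]), 0.72), (array([ 0.4881, -0.0804,  0.1411]), 0.6)]
gauge [(array([ 0.4905, -0.3284,  0.1431]), 0.93), (array([ 0.4701, -0.4283, -0.0011]), 0.6)] [(array([ 0.4716, -0.43  , -0.0023]), 0.77)]
```

View pics/w5.png

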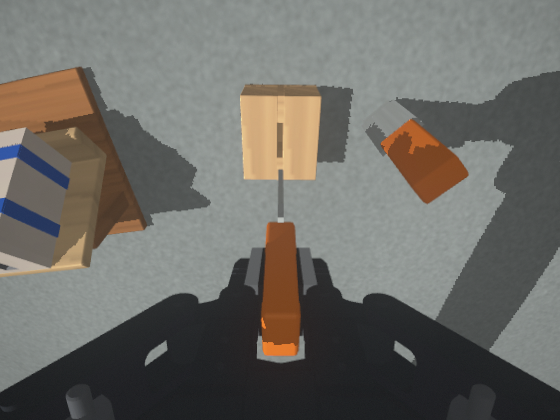

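View pics/s5.png

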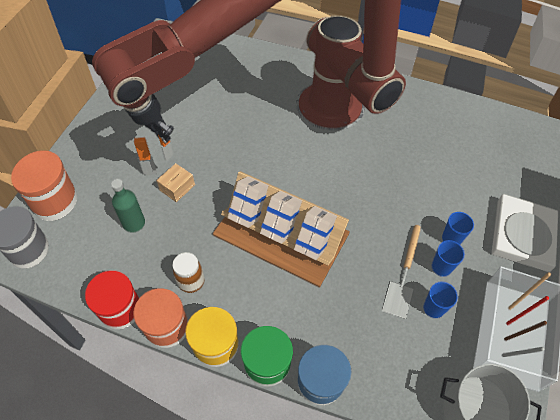

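The slot is empty and the gauge is in hand, its blade visible at (280,170–222). Now I'll plan the move to a standoff above the middle mould, 75 mm out along its axis.

```bash
cat >> h.py <<'E'
g=np.load("grasp.npz") if __import__("os").path.exists("grasp.npz") else None
def Rg(): # gauge frame in tool: columns x,y,z
    z=g["gz"];y=np.array([0,-1.,0]);return Ro.from_matrix(np.c_[np.cross(y,z),y,z])
def mouldR(yaw,lean=35):
    a=np.radians(yaw);b=np.radians(lean);h=np.array([np.cos(a),np.sin(a),0]);z=-np.sin(b)*h+np.array([0,0,np.cos(b)])
    y=np.cross([0,0,1.],h);return Ro.from_matrix(np.c_[np.cross(y,z),y,z])
def goal(tipw,yaw,lean=35):
    tR=mouldR(yaw,lean)*Rg().inv();return tipw-tR.apply(g["tip"]),tR
E
python3 - <<'E'
from h import *
pos,R,_=pose()
import h
rg=Rg();print("gauge R check",(R*rg).as_matrix().round(3).tolist())
tw=pos+R.apply(g["tip"]);p=eyes.get_image("wrist");c=cam(p,pos,R)
print(proj([tw+(R*rg).apply([x*1e-3,0,z*1e-3]) for x,z in((-12,0),(-15,6),(12,0),(-12,60))],c).round(0).tolist())
M=mouldR(-9.6)
tp,tR=goal(np.array([.5055,.0202,.1405])+M.apply([0,0,.075]),-9.6)
print(tp,tR.as_rotvec())
plan(tp,tR,12)
rv=(R.inv()*tR).as_rotvec()
for i in range(13):
  print(i,(pos+(tp-pos)*i/12+(R*Ro.from_rotvec(rv*i/12)).apply(g["tip"])).round(3))
E
```

```text
gauge R check [[0.955, 0.297, 0.013], [-0.297, 0.955, -0.008], [-0.015, 0.004, 1.0]]
[[282.0, 202.0], [282.0, 210.0], [282.0, 171.0], [282.0, 257.0]]
[0.35663238 0.04537907 0.42839105] [ 3.05236047 -0.25631387  0.54923286]
from [ 0.5272 -0.3405  0.3755] total deg 36.6 mm 425.0
turn/row [ 0.0002  0.052  -0.0114]
[-23.4, -26.5, 2.0]
[-23.2, -26.8, 0.8]
[-22.9, -27.0, -0.4]
[-22.5, -27.3, -1.6]
[-22.1, -27.5, -2.7]
[-21.6, -27.8, -3.9]
[-21.1, -28.0, -5.0]
[-20.5, -28.3, -6.1]
[-19.8, -28.5, -7.1]
[-19.1, -28.7, -8.1]
[-18.3, -28.9, -9.1]
[-17.5, -29.1, -10.0]
0 [ 0.484 -0.326  0.129]
1 [ 0.483 -0.298  0.131]
2 [ 0.481 -0.269  0.134]
3 [ 0.479 -0.24   0.138]
4 [ 0.478 -0.211  0.142]
5 [ 0.476 -0.182  0.147]
6 [ 0.475 -0.152  0.153]
7 [ 0.473 -0.123  0.16 ]
8 [ 0.471 -0.093  0.167]
9 [ 0.47  -0.063  0.175]
10 [ 0.468 -0.033  0.183]
11 [ 0.465 -0.003  0.192]
12 [0.463 0.027 0.202]
```

The projected tip corner (row 171) matches the picture (170). I'll go with extra lift in the first rows.

```bash
python3 -m crank '[[0,0.052,-0.0114,-26,-26.5,-14,1],[0,0.052,-0.0114,-26,-26.8,-15,1],[0,0.052,-0.0114,-25,-27,-16,1],[0,0.052,-0.0114,-24,-27.3,-16,1],[0,0.052,-0.0114,-22,-27.5,-2.7,1],[0,0.052,-0.0114,-21.6,-27.8,-3.9,1],[0,0.052,-0.0114,-21.1,-28,-5,1],[0,0.052,-0.0114,-20.5,-28.3,-6.1,1]]'
python3 - <<'E'
from h import *
pos,R,_=pose();print(pos+R.apply(g["tip"]))
M=mouldR(-9.6)
tp,tR=goal(np.array([.5055,.0202,.1405])+M.apply([0,0,.075]),-9.6)
plan(tp,tR,6)
E
```

```text
t: 6.83
tool_pos: [0.4145, -0.0816, 0.4601]
tool_rot: [-3.108, 0.341, -0.213]
contact_force: [-0.3, -0.2, -0.1]
opening: 0.0135
[ 0.46995255 -0.08832759  0.21553521]
from [ 0.4145 -0.0816  0.4601] total deg 13.0 mm 143.0
turn/row [-0.0016  0.0368 -0.0089]
[-14.6, -18.5, 3.8]
[-14.6, -18.6, 3.2]
[-14.5, -18.7, 2.6]
[-14.4, -18.9, 2.1]
[-14.3, -19.0, 1.5]
[-14.2, -19.1, 1.0]
```

```bash
python3 -m crank '[[-0.0016,0.0368,-0.0089,-14.6,-18.5,3.8,1],[-0.0016,0.0368,-0.0089,-14.6,-18.6,3.2,1],[-0.0016,0.0368,-0.0089,-14.5,-18.7,2.6,1],[-0.0016,0.0368,-0.0089,-14.4,-18.9,2.1,1],[-0.0016,0.0368,-0.0089,-14.3,-19,1.5,1],[-0.0016,0.0368,-0.0089,-14.2,-19.1,1,1],[0,0,0,0,0,0,1],[0,0,0,0,0,0,1]]'
python3 - <<'E'
from h import *
M=mouldR(-9.6)
tp,tR=goal(np.array([.5055,.0202,.1405])+M.apply([0,0,.075]),-9.6)
plan(tp,tR,1)
p,c=shot("wrist","w6")
print([(np.round(d["centre"],4),round(d["confidence"],2)) for d in spotter.mark_of("mould_1",p)])
im=p["image"][:,:,::-1].copy()
for m in ([.5225,.1185,.1405],[.5055,.0202,.1405],[.489,-.08,.1405]):
  for w,d,z in((22,7,0),(18,2.5,-8),(30,32,0)):
    q=proj([np.array(m)+M.apply([sx*w*1e-3,sy*d*1e-3,z*1e-3]) for sx,sy in((1,1),(1,-1),(-1,-1),(-1,1))],c)
    cv2.polylines(im,[(q*8).round().astype(int)],True,(255,0,255),1,cv2.LINE_AA,3)
cv2.imwrite("pics/w6o.png",im)
s,cs=shot("scene","s6")
E
```

```text
t: 7.5
tool_pos: [0.3491, 0.0551, 0.4199]
tool_rot: [3.054, -0.242, 0.554]
contact_force: [0.4, -0.1, -0.8]
opening: 0.0132
from [0.3491 0.0551 0.4199] total deg 0.6 mm 15.0
turn/row [-0.0036 -0.003   0.0088]
[11.3, 8.4, -4.8]
[(array([ 0.492 , -0.0796,  0.1404]), 0.89), (array([0.5079, 0.019 , 0.1397]), 0.85), (array([0.5207, 0.1198, 0.1407]), 0.78)]
```

View pics/w6.png

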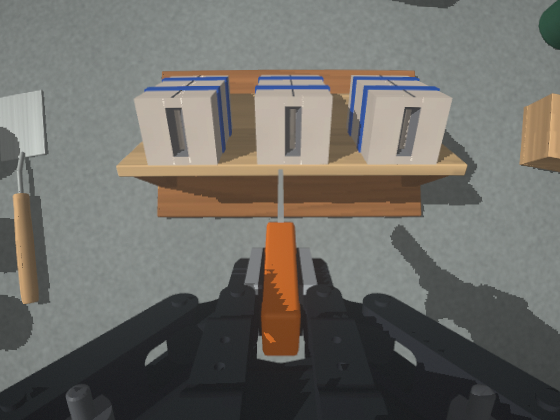

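View pics/w6o.png

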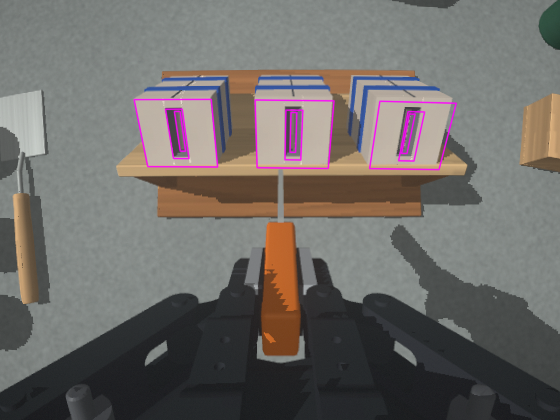

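View pics/s6.png

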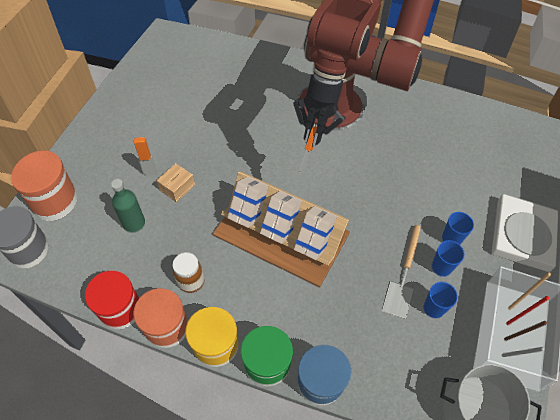

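The wrist view shows all three mouths at about (176,132), (293,131) and (409,131). I'll zoom in and fit the three-mould model.

```bash
python3 - <<'E'
import cv2
im=cv2.imread("pics/w6.png")
a=cv2.resize(im[70:180,125:345],None,fx=3.6,fy=3.6,interpolation=cv2.INTER_CUBIC);cv2.imwrite("pics/w6a.png",a)
a=cv2.resize(im[70:180,250:470],None,fx=3.6,fy=3.6,interpolation=cv2.INTER_CUBIC);cv2.imwrite("pics/w6b.png",a)
E
```

```text
(no output)
```

View pics/w6a.png

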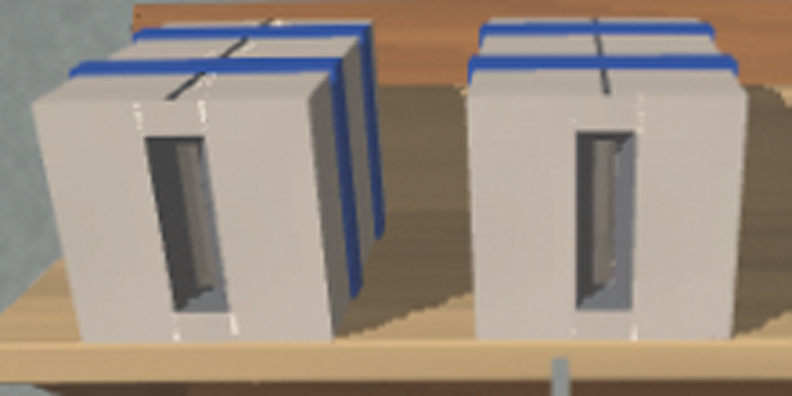

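View pics/w6b.png

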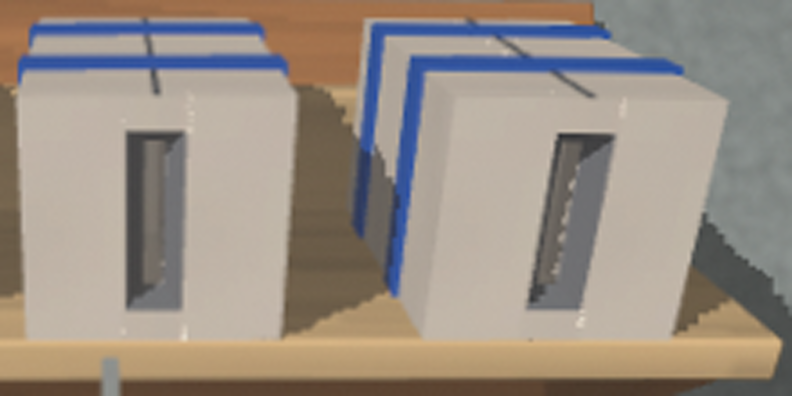

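```bash
python3 - <<'E'
from h import *
from scipy.optimize import least_squares
pos,R,_=pose();print(pos);p=eyes.get_image("wrist");c=cam(p,pos,R)
A=lambda L,ox:[(ox+(x+.5)/3.6-.5,70+(y+.5)/3.6-.5) for x,y in L]
obs={1:A([(146,137),(204,137),(228,312),(173,312)],125)+A([(34,104),(308,98),(332,340),(82,340)],125),
0:A([(576,131),(634,131),(631,310),(576,310)],125)+A([(468,92),(746,92),(733,338),(476,338)],125),
-1:A([(559,134),(614,134),(583,309),(528,308)],250)+A([(456,96),(728,100),(674,335),(424,338)],250)}
loc=[(s*w,t*d) for w,d in((22,7),(30,32)) for s,t in((1,1),(1,-1),(-1,-1),(-1,1))]
def pts(v,k,lean):
  M=mouldR(v[3],lean);return [v[:3]+M.apply([x*1e-3,y*1e-3+.1*k,0]) for x,y in loc]
def res(v): return np.concatenate([(proj(pts(v,k,v[4]),c)-obs[k]).ravel() for k in obs])
r=least_squares(res,[.5055,.02,.14,-9.6,35],x_scale=[.01,.01,.01,1,1]);print(r.x.round(4),np.sqrt((r.fun**2).mean()));
r2=least_squares(lambda v:res([*v,35]),[.5055,.02,.14,-9.6],x_scale=[.01,.01,.01,1]);print(r2.x.round(4),np.sqrt((r2.fun**2).mean()))
r3=least_squares(lambda v:res([*v,.1405,r2.x[3],35][:2]+[.1405,v[2],35]),[.5055,.02,-9.6],x_scale=[.01,.01,1]);print(r3.x.round(4),np.sqrt((r3.fun**2).mean()))
f=r2.fun.reshape(3,8,2).mean(1);print(f)
v=r2.x
for k in(1,0,-1): print(k,(v[:3]+mouldR(v[3]).apply([0,.1*k,0])).round(4))
E
```

```text
[0.3499067  0.0539676  0.42065622]
[ 5.10000e-01  1.82000e-02  1.40100e-01 -8.91840e+00  3.47428e+01] 0.48427184032624987
[ 0.51    0.0182  0.1401 -8.9177] 0.4857590636297138
[ 0.5099  0.0183 -8.9172] 0.4955857856296537
[[ 0.09942468 -0.09581338]
 [ 0.08029337  0.1943289 ]
 [-0.18499661 -0.07918362]]
1 [0.5255 0.117  0.1401]
0 [0.51   0.0182 0.1401]
-1 [ 0.4945 -0.0806  0.1401]
```

The fit is good: 0.49 px rms, lean 34.7°, height 0.140. Mouths are at m1 (0.5255, 0.117), m2 (0.510, 0.018) and m3 (0.4945, -0.081), yaw -8.9°. I'll go to mould 2 first, with the tip 12 mm outside the mouth.

```bash
cat >> h.py <<'E'
YAW=-8.9
MO={1:np.array([.5255,.117,.1401]),2:np.array([.51,.0182,.1401]),3:np.array([.4945,-.0806,.1401])}
MR=mouldR(YAW)
def to(k,zmm,n=1,dx=0,dy=0):
    tp,tR=goal(MO[k]+MR.apply([dx*1e-3,dy*1e-3,zmm*1e-3]),YAW);plan(tp,tR,n);rep(k)
def rep(k):
    pos,R,o=pose();t=MR.inv().apply(pos+R.apply(g["tip"])-MO[k])*1000
    e=(MR.inv()*R*Rg()).as_rotvec()
    print("tip in mould mm",t.round(1),"ang deg",np.degrees(e).round(1),"F mould",MR.inv().apply(o["contact_force"]).round(1),"t",round(o["t"],2),"open",o["opening"].round(4))
E
python3 -c "
from h import *
to(2,15,3)"
```

```text
from [0.35   0.0538 0.421 ] total deg 0.4 mm 64.0
turn/row [ 0.0006 -0.0013 -0.0021]
[9.7, 3.4, 18.7]
[9.7, 3.4, 18.7]
[9.8, 3.4, 18.6]Traceback (most recent call last):
  File "<string>", line 3, in <module>
    to(2,15,3)
    ~~^^^^^^^^
  File "h.py", line 49, in to
    tp,tR=goal(MO[k]+MR.apply([dx*1e-3,dy*1e-3,zmm*1e-3]),YAW);plan(tp,tR,n);rep(k)
                                                                             ~~~^^^
  File "h.py", line 53, in rep
    print("tip in mould mm",t.round(1),"ang deg",np.degrees(e).round(1),"F mould",MR.inv().apply(o["contact_force"]).round(1),"t",round(o["t"],2),"open",o["opening"].round(4))
                                                                                                                                                         ^^^^^^^^^^^^^^^^^^
AttributeError: 'float' object has no attribute 'round'
```

```bash
sed -i 's/o\["opening"\].round(4)/round(o["opening"],4)/' h.py
python3 -m crank '[[0.0006,-0.0013,-0.0021,9.7,3.4,18.7,1],[0.0006,-0.0013,-0.0021,9.7,3.4,18.7,1],[0.0006,-0.0013,-0.0021,9.7,3.4,18.6,1],[0,0,0,0,0,0,1],[0,0,0,0,0,0,1]]'
python3 -c "
from h import *
to(2,12,1)"
```

```text
t: 8.12
tool_pos: [0.3989, 0.0312, 0.3807]
tool_rot: [3.052, -0.251, 0.554]
contact_force: [-0.4, -0.7, -0.1]
opening: 0.0134
from [0.3989 0.0312 0.3807] total deg 0.5 mm 7.0
turn/row [ 0.003  -0.0028 -0.0082]
[-4.4, -4.3, 3.0]
tip in mould mm [ 5.7 -5.3 13.7] ang deg [-0.3 -0.2 -0.4] F mould [-0.3 -0.7  0. ] t 8.12 open 0.0134
```

```bash

python3 -m crank '[[0.001,-0.001,-0.004,-2.2,-2.1,1,1],[0.001,-0.001,-0.004,-2.2,-2.1,1,1],[0,0,0,0,0,0,1],[0,0,0,0,0,0,1]]'
python3 - <<'E'
from h import *
to(2,12,1)
p,c=shot("wrist","w7")
pos,R,_=pose();im=p["image"][:,:,::-1].copy()
for w,d,z in((22,7,0),(18,2.5,-8),(30,32,0)):
    q=proj([MO[2]+MR.apply([sx*w*1e-3,sy*d*1e-3,z*1e-3]) for sx,sy in((1,1),(1,-1),(-1,-1),(-1,1))],c)
    cv2.polylines(im,[(q*8).round().astype(int)],True,(255,0,255),1,cv2.LINE_AA,3)
tw=pos+R.apply(g["tip"])
G=R*Rg()
q=proj([tw+G.apply([x*1e-3,y*1e-3,0]) for x,y in((12,1.5),(12,-1.5),(-12,-1.5),(-12,1.5))],c)
cv2.polylines(im,[(q*8).round().astype(int)],True,(0,255,0),1,cv2.LINE_AA,3)
a=cv2.resize(im[90:240,190:370],None,fx=4,fy=4,interpolation=cv2.INTER_CUBIC);cv2.imwrite("pics/w7o.png",a)
a=cv2.resize(p["image"][90:240,190:370,::-1],None,fx=4,fy=4,interpolation=cv2.INTER_CUBIC);cv2.imwrite("pics/w7z.png",a)
E
```

```text
t: 8.45
tool_pos: [0.3958, 0.0355, 0.3793]
tool_rot: [3.054, -0.241, 0.553]
contact_force: [0.4, 1.3, -0.0]
opening: 0.0132
from [0.3958 0.0355 0.3793] total deg 0.2 mm 3.0
turn/row [ 0.0016 -0.0023 -0.002 ]
[-0.4, -0.6, 2.9]
tip in mould mm [ 1.7 -1.1 14.6] ang deg [-0.1 -0.1 -0.1] F mould [ 0.1  1.3 -0.1] t 8.45 open 0.0132
```

View pics/w7o.png

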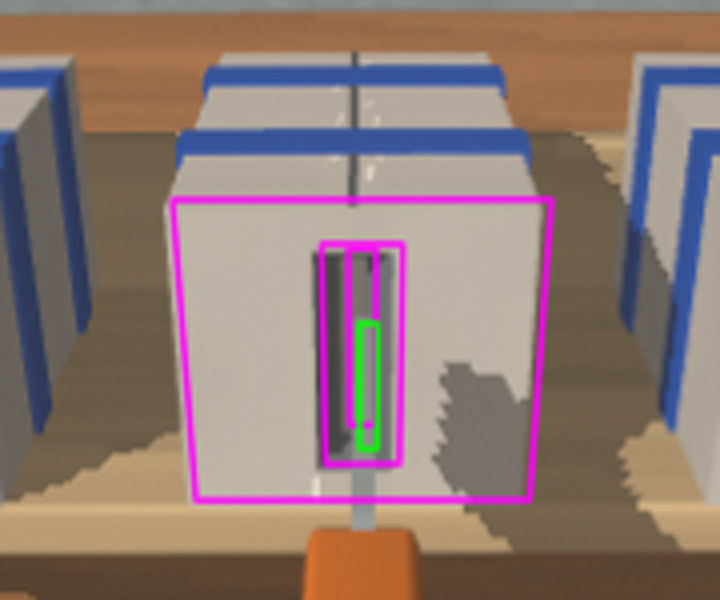

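View pics/w7z.png

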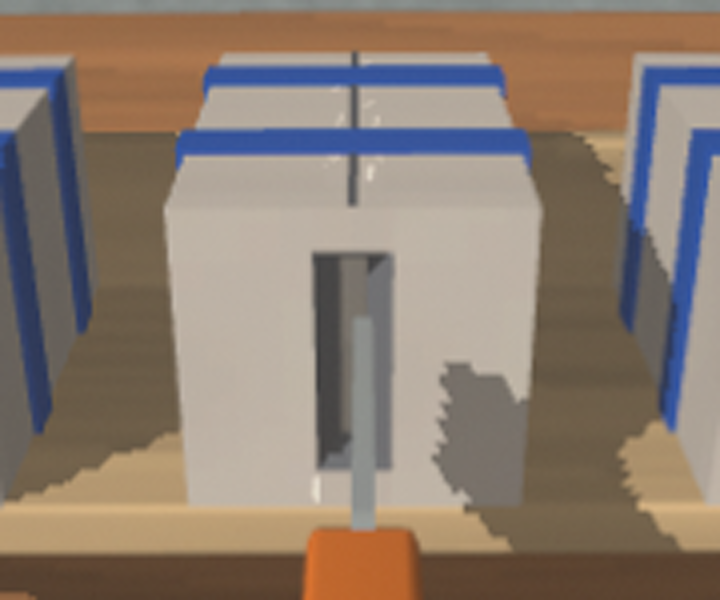

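At close range the mouth sits about 1.2 mm towards -x and, net of the tip offset, 1.2 mm towards +y from the model. I'll update the model and correct.

```bash
cat >> h.py <<'E'
for k in MO: MO[k]=MO[k]+MR.apply([-.0012,.0012,0])
E
python3 -c "
from h import *
to(2,6,2)"
```

```text
from [0.3958 0.0355 0.3794] total deg 0.2 mm 9.0
turn/row [ 0.0007 -0.0013 -0.001 ]
[-0.1, -0.9, 4.6]
[-0.0, -0.9, 4.6]
tip in mould mm [ 3.  -2.2 14.7] ang deg [-0.1 -0.1 -0.1] F mould [-0.7  0.2 -1. ] t 8.5 open 0.0133
```

```bash

python3 -m crank '[[0.0007,-0.0013,-0.001,-0.2,-1,4,1],[0.0007,-0.0013,-0.001,-0.2,-1,4,1],[0,0,0,0,0,0,1],[0,0,0,0,0,0,1]]'
python3 - <<'E'
from h import *
to(2,-4,1)
p,c=shot("wrist","w8")
a=cv2.resize(p["image"][90:240,190:370,::-1],None,fx=4,fy=4,interpolation=cv2.INTER_CUBIC);cv2.imwrite("pics/w8z.png",a)
E
```

```text
t: 8.83
tool_pos: [0.3983, 0.0378, 0.3724]
tool_rot: [3.056, -0.235, 0.554]
contact_force: [0.0, -0.1, -0.6]
opening: 0.0129
from [0.3983 0.0378 0.3724] total deg 0.2 mm 12.0
turn/row [-0.0008 -0.0029  0.0014]
[2.8, 0.9, 11.5]
tip in mould mm [0.8 1.2 7.8] ang deg [ 0.1 -0.2  0.1] F mould [-0.3 -0.1 -0.5] t 8.83 open 0.0129
```

View pics/w8z.png

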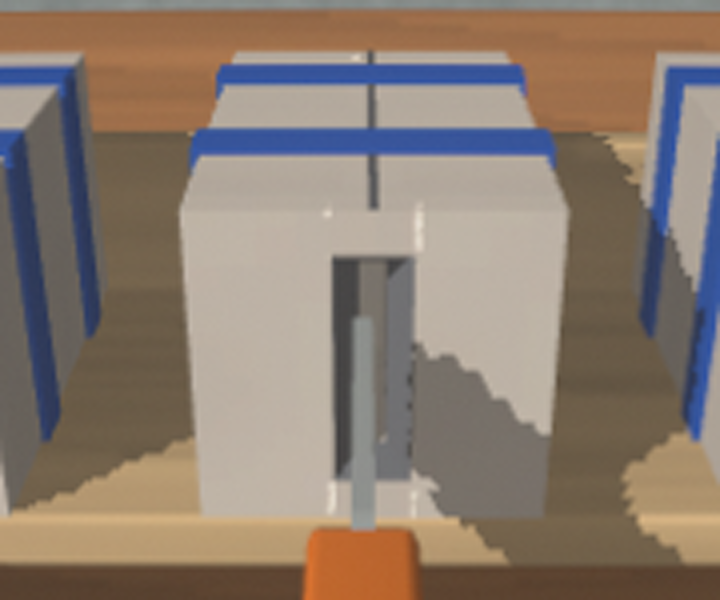

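The tip is 9 px (~1.5 mm) left of the mouth's centre, which agrees with the model's +1.2 mm. Correcting and moving into the funnel.

```bash

python3 -m crank '[[0,-0.001,0,1.2,0.7,5,1],[0,-0.001,0,1.2,0.5,4,1],[0,0,0,0,0,0,1],[0,0,0,0,0,0,1]]'
python3 - <<'E'
from h import *
to(2,-8,1)
p,c=shot("wrist","w9")
a=cv2.resize(p["image"][90:240,190:370,::-1],None,fx=4,fy=4,interpolation=cv2.INTER_CUBIC);cv2.imwrite("pics/w9z.png",a)
E
```

```text
t: 9.22
tool_pos: [0.404, 0.0356, 0.3637]
tool_rot: [3.057, -0.236, 0.55]
contact_force: [-0.3, -0.4, 0.2]
opening: 0.0131
from [0.404  0.0356 0.3637] total deg 0.1 mm 5.0
turn/row [-0.0007 -0.0001  0.0014]
[1.3, -0.4, 5.2]
tip in mould mm [ 0.1 -0.2 -2.7] ang deg [ 0.1 -0.   0.1] F mould [-0.  -0.4  0.3] t 9.22 open 0.0131
```

View pics/w9z.png

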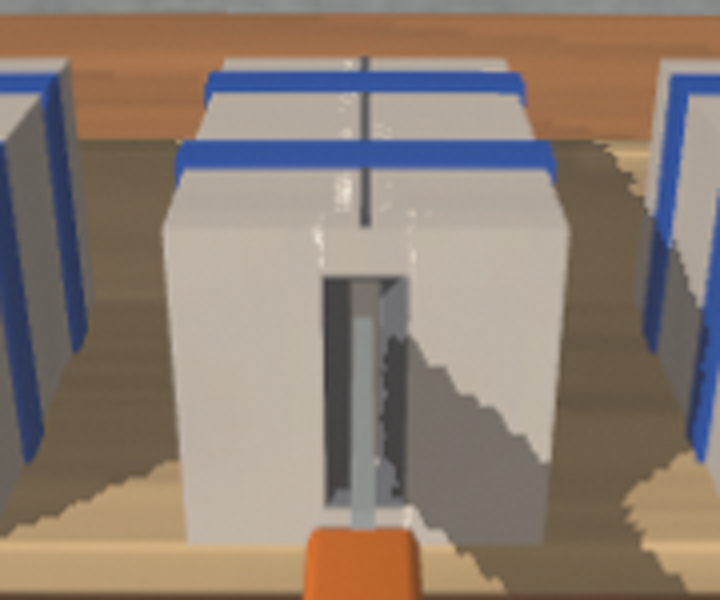

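The tip at 363 px is centred on the mouth at 365. Sliding in slowly.

```bash

python3 -m crank '[[0,0,0,0.8,0,3,1],[0,0,0,0.8,0,3,1],[0,0,0,0.8,0,3,1],[0,0,0,0,0,0,1]]'
python3 -c "
from h import *
to(2,-16,1)"
python3 -m crank '[[0,0,0,0.6,0,2.5,1],[0,0,0,0.6,0,2.5,1],[0,0,0,0,0,0,1]]'
python3 -c "
from h import *
to(2,-24,1)"
```

```text
t: 9.6
tool_pos: [0.4099, 0.0346, 0.3555]
tool_rot: [3.056, -0.236, 0.551]
contact_force: [0.4, 0.1, -1.8]
opening: 0.0131
from [0.4099 0.0346 0.3555] total deg 0.1 mm 3.0
turn/row [-0.0006 -0.0005  0.0012]
[0.6, -0.5, 3.2]
tip in mould mm [  0.3  -0.3 -12.8] ang deg [ 0.1 -0.   0.1] F mould [-0.7  0.1 -1.6] t 9.6 open 0.0131
t: 9.85
tool_pos: [0.4131, 0.0341, 0.3506]
tool_rot: [3.056, -0.236, 0.55]
contact_force: [0.4, -0.5, -1.4]
opening: 0.0131
from [0.4131 0.0341 0.3506] total deg 0.1 mm 5.0
turn/row [-0.0006 -0.0001  0.0012]
[1.3, -0.5, 5.2]
tip in mould mm [  0.1  -0.3 -18.7] ang deg [ 0.1 -0.   0.1] F mould [-0.4 -0.4 -1.4] t 9.85 open 0.0131
```

```bash

python3 -m crank '[[0,0,0,0.6,0,2.5,1],[0,0,0,0.6,0,2.5,1],[0,0,0,0,0,0,1]]'
python3 -c "
from h import *
to(2,-30,1)"
```

```text
t: 10.1
tool_pos: [0.4162, 0.0336, 0.346]
tool_rot: [3.056, -0.236, 0.55]
contact_force: [-0.4, -0.4, -0.2]
opening: 0.0134
from [0.4162 0.0336 0.346 ] total deg 0.1 mm 6.0
turn/row [-0.0006 -0.0003  0.0013]
[1.5, -0.5, 5.5]
tip in mould mm [  0.   -0.3 -24.3] ang deg [ 0.1 -0.   0.1] F mould [-0.4 -0.5 -0. ] t 10.1 open 0.0134
```

It has passed 18 mm with no resistance, so mould 2 looks open. Continuing towards 48 mm.

```bash

python3 -m crank '[[0,0,0,0.9,-0.1,3.5,1],[0,0,0,0.9,-0.1,3.5,1],[0,0,0,0.9,-0.1,3.5,1],[0,0,0,0.9,-0.1,3.5,1],[0,0,0,0,0,0,1]]'
python3 -c "
from h import *
to(2,-44,1)"
```

```text
t: 10.52
tool_pos: [0.4253, 0.0327, 0.3328]
tool_rot: [3.056, -0.236, 0.551]
contact_force: [0.1, 0.8, -1.4]
opening: 0.0134
from [0.4253 0.0327 0.3328] total deg 0.1 mm 4.0
turn/row [-0.0007 -0.0004  0.0013]
[1.0, 0.0, 3.6]
tip in mould mm [  0.    0.2 -40.3] ang deg [ 0.1 -0.   0.1] F mould [-0.8  0.8 -1.1] t 10.52 open 0.0134
```

```bash

python3 -m crank '[[0,0,0,0.6,0,2.5,1],[0,0,0,0.5,0,2,1],[0,0,0,0,0,0,1]]'
python3 -c "
from h import *
rep(2)"
python3 -m crank '[[0,0,0,0.3,0,1.2,1],[0,0,0,0.3,0,1.2,1]]'
python3 -c "
from h import *
rep(2)"
```

```text
t: 10.77
tool_pos: [0.4283, 0.0322, 0.3282]
tool_rot: [3.057, -0.236, 0.549]
contact_force: [0.1, 0.1, -1.5]
opening: 0.0131
tip in mould mm [ -0.4   0.2 -45.8] ang deg [0.1 0.  0.1] F mould [-0.8  0.2 -1.3] t 10.77 open 0.0131
t: 10.93
tool_pos: [0.4298, 0.032, 0.3262]
tool_rot: [3.057, -0.236, 0.55]
contact_force: [0.3, -0.1, -0.5]
opening: 0.0131
tip in mould mm [ -0.2   0.2 -48.3] ang deg [0.1 0.  0.1] F mould [-0.  -0.1 -0.5] t 10.93 open 0.0131
```

Now at 48.3 mm nominal with no bottom felt. I'll keep going in small steps until there is contact.

```bash

for i in 1 2; do python3 -m crank '[[0,0,0,0.2,0,0.8,1],[0,0,0,0.2,0,0.8,1]]'
python3 -c "
from h import *
rep(2)"; done
python3 - <<'E'
from h import *
p,c=shot("wrist","w10")
a=cv2.resize(p["image"][90:290,170:390,::-1],None,fx=3,fy=3,interpolation=cv2.INTER_CUBIC);cv2.imwrite("pics/w10z.png",a)
E
```

```text
t: 11.1
tool_pos: [0.4308, 0.0319, 0.3257]
tool_rot: [3.057, -0.236, 0.549]
contact_force: [-9.6, 2.5, 10.8]
opening: 0.0134
tip in mould mm [  0.1   0.2 -49.2] ang deg [0.1 0.1 0.1] F mould [-1.9  1.  14.5] t 11.1 open 0.0134
t: 11.27
tool_pos: [0.4315, 0.0319, 0.3261]
tool_rot: [3.058, -0.235, 0.544]
contact_force: [-6.5, -0.1, 5.0]
opening: 0.0132
tip in mould mm [  0.2   0.3 -49.1] ang deg [0.  0.2 0.1] F mould [-2.4 -1.1  7.8] t 11.27 open 0.0132
```

View pics/w10z.png

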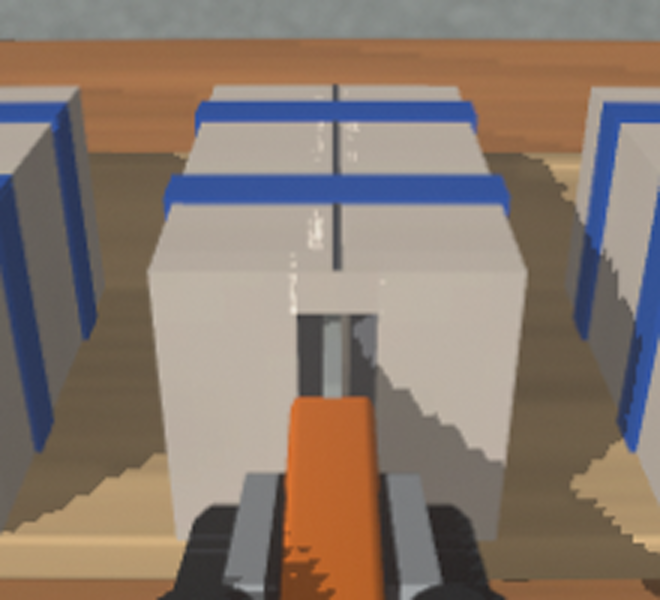

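Bottomed at 49.1 mm with about 14 N axial, so the blade is fully home in mould 2. Releasing, then retreating along the gauge axis.

```bash

python3 -m crank '[[0,0,0,0,0,0,0.6],[0,0,0,0,0,0,0.3],[0,0,0,0,0,0,0],[0,0,0,0,0,0,0],[0,0,0,0,0,0,0]]' 30
python3 - <<'E'
from h import *
rep(2)
p,c=shot("wrist","w11")
E
```

```text
t: 11.73
tool_pos: [0.432, 0.0319, 0.3274]
tool_rot: [3.056, -0.235, 0.549]
contact_force: [-1.0, 0.5, 0.2]
opening: 0.0429
tip in mould mm [  2.3   0.4 -48.6] ang deg [0.1 0.  0.1] F mould [-0.8  0.4  0.8] t 11.73 open 0.0429
```

View pics/w11.png

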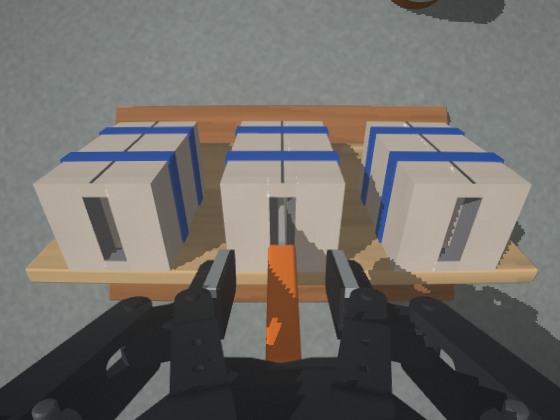

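Released. The gauge is standing in the middle mould, clear of both pads. Retreating.

```bash

python3 -m crank '[[0,0,0,-2,0,-8,0],[0,0,0,-4,0,-16,0],[0,0,0,-5,0,-20,0],[0,0,0,-6,0,-25,0],[0,0,0,-6,0,-25,0],[0,0,0,-5,0,-20,0],[0,0,0,0,0,0,0],[0,0,0,0,0,0,0]]'
python3 - <<'E'
from h import *
p,c=shot("wrist","w12");s,cs=shot("scene","s12")
for n,q,cc in(("w12",p,c),("s12",s,cs)):
  im=q["image"][:,:,::-1].copy()
  t=MO[2]+MR.apply([0,0,-.048])
  for dz in (0,.002*0):
    for zz in(.06,.12):
      P=proj([t+MR.apply([x*1e-3,y*1e-3,zz]) for x,y in((12,7),(12,-7),(-12,-7),(-12,7))],cc)
      cv2.polylines(im,[(P*8).round().astype(int)],True,(255,0,255),1,cv2.LINE_AA,3)
  x,y=P.mean(0).astype(int);cv2.imwrite(f"pics/{n}o.png",cv2.resize(im[max(0,y-70):y+70,max(0,x-80):x+80],(640,560),interpolation=cv2.INTER_CUBIC))
print([(np.round(d["centre"],4),round(d["confidence"],2)) for q in(p,s) for d in spotter.mark_of("gauge",q)], MO[2]+MR.apply([0,0,-.048]))
E
```

```text
t: 12.45
tool_pos: [0.3621, 0.0425, 0.4298]
tool_rot: [3.057, -0.236, 0.546]
contact_force: [0.0, -0.1, -1.3]
opening: 0.0425
[(array([0.537 , 0.0168, 0.1052]), 0.78), (array([ 0.4724, -0.4327, -0.0009]), 0.58)] [0.53641469 0.01527819 0.10009241]
```

View pics/w12o.png

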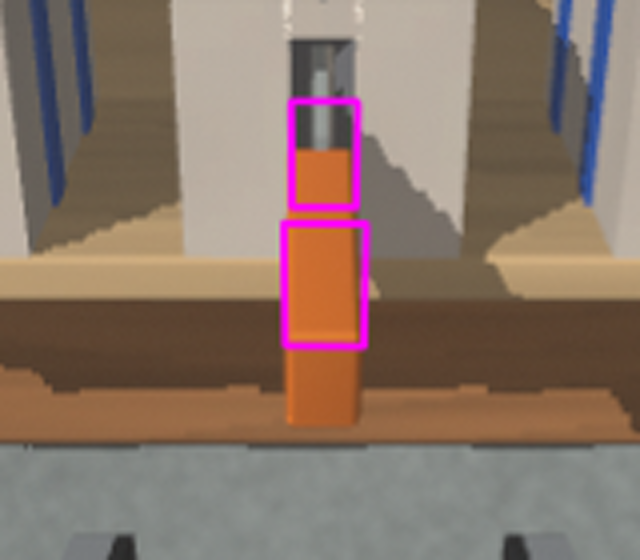

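View pics/s12o.png

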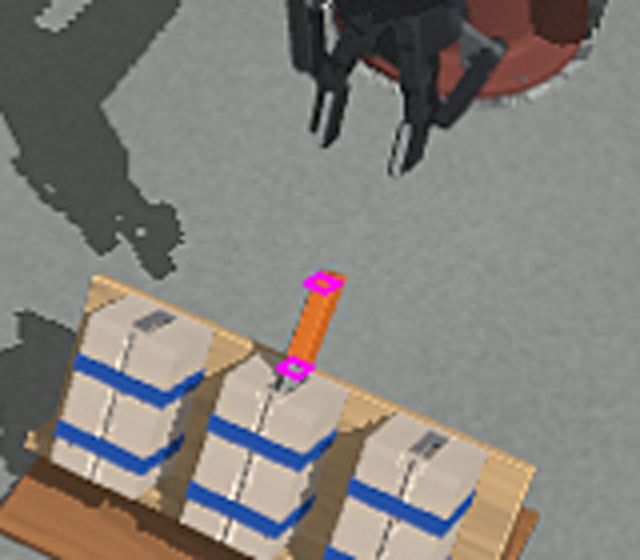

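View pics/s12.png

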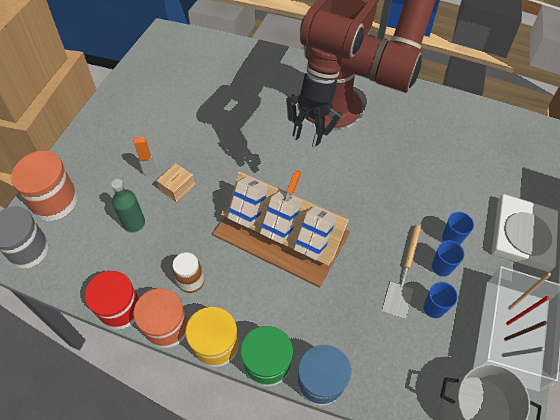

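The gauge stands in the middle mould, and the cups, flask, jar and spatula look unmoved. The handle sits below the overlay in the image, meaning it leans further towards the robot. The 36 mm slot leaves the 30 mm blade room to tilt, so I'll fit the actual tilt and depth.

```bash
python3 - <<'E'
from h import *
from scipy.optimize import least_squares
pos,R,_=pose();p=eyes.get_image("wrist");c=cam(p,pos,R)
cv2.imwrite("pics/w13.png",p["image"][:,:,::-1])
t=MO[2]+MR.apply([0,0,-.048]);P=proj([t+MR.apply([x*1e-3,y*1e-3,.12]) for x,y in((12,7),(12,-7),(-12,-7),(-12,7))],c)
x,y=P.mean(0).astype(int);ox,oy=x-80,y-70
pt=[(12,7,60),(12,-7,60),(12,7,120),(12,-7,120),(-12,7,120),(-12,-7,120)]
ob=np.array([(296,150),(350,150),(288,335),(358,335),(288,425),(358,425)])/4.+[ox,oy]
def f(v):
  G=MR*Ro.from_euler("y",v[3],degrees=True)
  return (proj([MO[2]+MR.apply(np.array(v[:3])*1e-3)+G.apply(np.array(q)*1e-3) for q in pt],c)-ob).ravel()
r=least_squares(f,[0,0,-48,0]);print(r.x.round(2),np.abs(r.fun).max())
# refit mouth on same image for sanity of overlay
for zz in(-46,-48,-50):
  r2=least_squares(lambda v:f([v[0],v[1],zz,v[2]]),[0,0,0]);print(zz,r2.x.round(2),np.sqrt((r2.fun**2).mean()))
cv2.imwrite("pics/w13z.png",cv2.resize(p["image"][oy-20:oy+140,ox-20:ox+180,::-1],None,fx=4,fy=4,interpolation=cv2.INTER_CUBIC))
print(ox,oy)
E
```

```text
[ -3.46  -0.33 -61.35 -12.8 ] 1.2127453435722941
-46 [ 0.21 -0.26 -9.74] 1.217049025493867
-48 [ -0.24  -0.27 -10.15] 1.089632586259941
-50 [ -0.71  -0.28 -10.55] 0.9692339998000616
201 115
```

View pics/w13z.png

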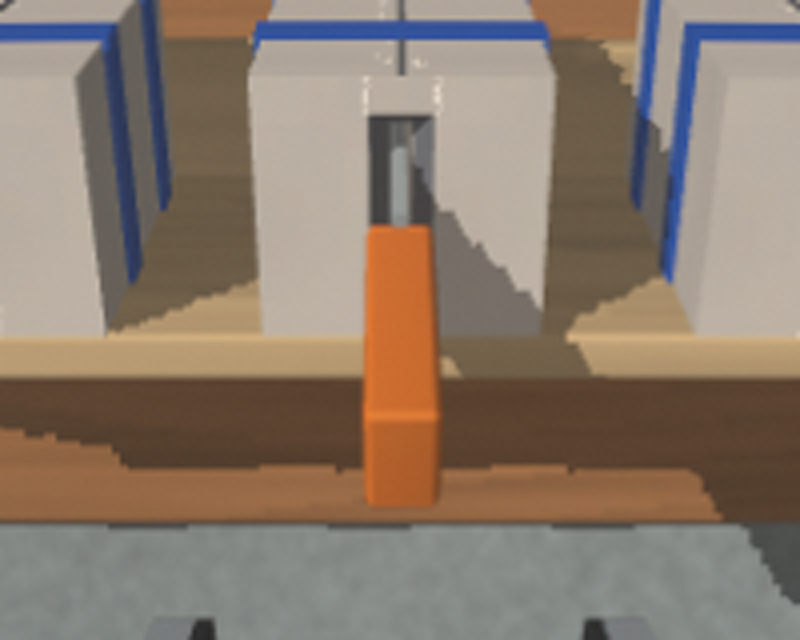

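The gauge has rocked about 10° towards the robot, which is the slot's free play (30 mm blade in 36 mm), with the tip still on the bottom. I'll check that it is static before handing in.

```bash
python3 -m crank '[[0,0,0,0,0,0,0],[0,0,0,0,0,0,0],[0,0,0,0,0,0,0],[0,0,0,0,0,0,0],[0,0,0,0,0,0,0],[0,0,0,0,0,0,0],[0,0,0,0,0,0,0],[0,0,0,0,0,0,0]]'
python3 - <<'E'
from h import *
a=cv2.imread("pics/s12.png").astype(int);s,cs=shot("scene","s14");b=s["image"][:,:,::-1].astype(int)
a0=cv2.imread("pics/a_scene.png").astype(int)
print("gauge area diff",np.abs(a-b)[160:215,270:320].max())
for n,(u,v,w,h) in {"cups":(425,205,60,115),"spatula":(380,220,45,100),"flask":(108,175,40,60),"jar":(165,245,45,50)}.items(): print(n,np.abs(a0-b)[v:v+h,u:u+w].max())
E
```

```text
t: 13.37
tool_pos: [0.3636, 0.0421, 0.4227]
tool_rot: [3.061, -0.237, 0.523]
contact_force: [-0.8, -0.0, 0.7]
opening: 0.0429
gauge area diff 6
cups 11
spatula 7
flask 7
jar 7
```

```bash
python3 -c "
from station import ctrl
print(ctrl.finish_job())"
```

```text
the job is handed in; nothing more can be done
None
```

The feeler gauge is standing, released, in the open seam of the middle mould (mould_2). I handed the job in at about 13.4 s of the 61 s allowed.

- **Finding the seam:** I lifted the gauge out of its block and tried mould_2 first. The blade went past 18 mm with no resistance and bottomed at a measured 49 mm (48 expected), pressing about 14 N. As the first seam tried was the open one, I did not try the other two.
- **Checks that agreed:** After release and retreat, pictures about a second apart showed the gauge standing still. The cups, spatula, flask and jar look the same as in the first picture, and nothing was touching the gripper.
- **Check that disagreed:** On release the gauge tipped about 10° further towards the robot than the mould's 35°. That is about the play the 36 mm slot gives the 30 mm blade, so the middle of the tip may sit about 2 mm above the bottom. The picture fit could not fix the depth after release, so the depth rests on the contact felt just before letting go.

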